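# Seat the lens barrel in the V-block against its stop and hold it down

### The job

For a focus check of the home-built projector, take the lens barrel from its wooden rest, lay it in the V of the V-block with the brass end towards the red stop, and slide it along the V until you feel the brass end butt against the stop. Then press it down into the V with about fifteen newtons so that it bears firmly on both orange flanks, still up against the stop, and finish while holding it pressed like that: do not let go or back off. Do not crush it, and leave the other things on the desk where they are.

Things in the scene. Friction and masses are not known exactly. Their poses are not given: they have to be found in the camera images.
- barrel: loose lens barrel, a dark cylinder 40 mm in diameter and 140 mm long, 0.25 to 0.46 kg, ribbed dark rubber in the middle. Origin on its axis at mid length; x runs along the axis towards the brass end, the other end (-x) has a white line and greenish glass. At the start it lies in the rest with its axis level.
- barrel_ring (a point): centre of the barrel's flat brass end face, 70 mm along +x from the barrel's origin
- rest: wooden rest that carries the barrel at the start, fixed: base 150 x 80 x 6 mm, two V saddles 18 mm long at 48 mm either side of the middle, 30 mm high, free gap of 78 mm between them for fingers. Origin on the desk under its middle, x along the barrel and the same way as the barrel's; the barrel's axis is 40 mm above the desk, its middle up to 4 mm off lengthwise.
- vblock: V-block fixed to the desk: steel base 220 x 76 x 12 mm and two V supports 20 mm long at x = -48 and +48 mm, 70 wide, 55 high; free gap of 76 mm between them for fingers. Origin on the desk midway between the supports; x along the V towards the stop, z up. A seated barrel's axis is 60 mm above the desk (top at 80), over y = 0, parallel to x. Flanks at 45 degrees.
- flank_left: the two orange flank plates of slick polymer (friction about 0.15) on the +y side of the V (fixed to the V-block, same origin and axes as it); one contact line of the barrel lies on them, 14 mm from the middle plane and 46 mm above the desk
- flank_right: the same on the -y side of the V
- stop: rigid blue end stop with a round slick red button (24 mm across), clamped on the V-block's base beyond the +x support; where it is clamped differs from day to day (face 62 to 82 mm from the V-block's origin). Origin 12 mm above the desk below the button's face; axes as the V-block's: the barrel comes from -x. Top 74 mm above the desk.
- stop_face (a point): centre of the red button's face, 60 mm above the desk, on the axis of a seated barrel; when seated, the centre of the barrel's brass end touches it
- bottle: bystander: clear water bottle with a blue cap, 64 mm across, 200 mm high, loose; origin under its centre
- mouse: bystander: grey computer mouse on a black mat, 110 x 58 x 34 mm, loose; origin under its centre
- gamepad: bystander: black game controller, 130 x 160 mm, 47 mm high, loose; origin under its centre
- tape: bystander: roll of yellow tape, 90 mm across, 45 mm high, loose; origin under its centre
- clock: bystander: small white desk clock, 55 mm wide and high, loose; origin under its centre
- usb: bystander: white memory stick, 53 x 18 x 9 mm, loose; origin under its centre
Things that resemble listed ones, but are neither listed nor needed, are in the scene too. Leave any green or purple look-alike of the vblock alone.

How it is judged:
By the outcome, as a careful person would: the job done as asked, in the order asked, and still so for the second after the job is handed in, while the arm keeps its last pose, push and grip.
It also fails if it takes over 56 s, if anything falls off the work surface, if the arm or the gripper's body presses on something with over 40 N, if the wrist force passes 120 N, or if a joint passes its speed limit or range.

### The arm

A 6-joint arm with a two-finger parallel gripper is mounted at the origin on the work surface. World frame = base frame: x ahead of the robot, y to its left, z up, the work surface at z = 0. Lengths are in m, angles in degrees, forces in N, time in s.
With the tool pointing down it reaches from about 0.25 to 0.725 m from the base axis. Payload 9.7 kg.
Tool frame: the origin (TCP) lies on the centre line of the jaws, within the pads' length; the fingertips stand 22 mm ahead of it and the grasp point (between the pads) lies 3 mm ahead of it; z points along the fingers, y is the direction in which the jaws open and shut (so a half turn about z gives the same grasp; the last joint's range is limited). The gripper opens to 85 mm and grips with 20 to 120 N. Pads are 22 mm wide; open, the fingers measure 114 mm over their backs; the gripper's body (76 mm by 85 mm) begins 54 mm behind the grasp point. The pads swing forward as they close: fully open they stand 13 mm farther back than shut.
Start: joints at [74.026, 4.979, 10.078, 95.1, 0, 90], TCP at [0.151, 0.529, 0.253] pointing down, gripper open.
Joint ranges: [-179.16, 179.16], [-48.56, 103.87], [-65.8, 70.77], [-126.05, 130.52], [-82.76, 87.17], [-180, 180]. Speed limits (degrees/s): [127.2, 127.2, 147.25, 180, 180, 180].

### API

Orientations are given as [roll, pitch, yaw] about the fixed x, y, z axes, in that order (R = Rz(yaw) Ry(pitch) Rx(roll)).
In Python, from workcell import monitor, eyes, job gives the robot as it stands. The module is installed in compiled form; this text tells all that it offers.
- The arm moves only by the tool drive_tool, never from a script. Its argument "plan" is a list of rows, each a list of 3 entries, a list of its own where there are three numbers: the opening, from 0 (shut) to 1 (fully open), then the shift along the world's x, y, z in m, then the turn about the world's z in degrees. In form: [[gripper, [x, y, z], yaw], ...]. A call has 1 to 10 rows; each row shifts and turns the commanded pose from where the row before left it; what a row does not reach is not made up. A row lasts 1/8 s, in which the tool goes at most 62.5 mm and 10.7 degrees, less where a joint would pass 70% of its speed; a pose out of reach is approached as far as the arm can. A call is refused whole if a number of a shift passes 0.0625 or a number of a turn 10.7, either way. A call with a gripper value outside its range is refused whole. The fingers move at their own pace and stop on an object; "grip_force" is the grip in N (left out, the last holds). Time passes only in rows, so rows that do not move let the fingers close. It gives the time, the measured TCP pose, the force and the opening at its end, in the units of the state.
- monitor.get_obs(): the state, without advancing time (a new reading comes with each control period).
- eyes.camera(name): name is "scene" or "top"; returns (picture, depth): 384x512x3 uint8, red, green, blue; 384x512 float32, m along the optical axis (not along the pixel's ray), 0 where there is no reading.
- eyes.camera_params(name): a dict with "fx", "fy", "cx", "cy" (pixels), "extrinsics" (4x4, takes a point from world to camera coordinates). Camera axes: x right, y down, z forward; pixel columns grow to the right and rows downward; lengths in m; the calibration is good to about 2 mm. A picture is of the moment at which its call begins. camera_params takes no time and is no camera call.
- job.job_done(): hands the job in, once; it reports no verdict.
The state is a dict: "time": time; "q": joint angles; "qd": joint speeds; "joint_efforts": joint torques, N m; "ee_pos": TCP position; "tcp_rot": TCP orientation; "wrist_force": force on the tool from outside, world axes, zero at the start; "torque": the same for the moment, N m; "opening": finger opening in m.
Only numpy, scipy, OpenCV 4.12 (cv2) and the standard library are available. Lean on these libraries where they do the work, as an engineer would, in place of code of your own. Each camera call takes 0.05 s, during which the arm holds its last target.

## Working session

There is one attempt and no reset: what is moved stays moved. The work goes in short steps, Python scripts to look and compute and a tool call to move; the robot and the scene stay as the last step left them, time stands still between calls to the robot, and variables do not carry over. Pictures are saved under pics/ and viewed, and the job is handed in when it is done.

Besides the shell and the picture viewer there is one more tool, called by a JSON object that holds its "fn" and its "kwargs". drive_tool: Moves the arm, as the interface text tells. Its arguments: {"type":"object","properties":{"plan":{"type":"array","items":{"type":"array"}},"grip_force":{"type":"number"}},"required":["plan"]}

```bash
mkdir -p pics; cat > h.py <<'E'
import numpy as np, cv2
from workcell import monitor, eyes, job
def snap(n,f):
    p,d=eyes.camera(n); cv2.imwrite('pics/'+f+'.png',p[:,:,::-1]); np.savez('pics/'+f+'.npz',p=p,d=d); return p,d
def world(n,d):
    c=eyes.camera_params(n); E=np.linalg.inv(c['extrinsics'])
    v,u=np.mgrid[:d.shape[0],:d.shape[1]]
    P=np.stack([(u-c['cx'])/c['fx']*d,(v-c['cy'])/c['fy']*d,d],-1)
    return P@E[:3,:3].T+E[:3,3]
E
python3 - <<'E'
from h import *
print(monitor.get_obs())
for n in('scene','top'):
    p,d=snap(n,n+'0'); c=eyes.camera_params(n); print(c['fx'],c['fy'],c['cx'],c['cy'],np.linalg.inv(c['extrinsics']).round(3))
E
```

```text
{'time': 0.0, 'q': array([7.40253167e+01, 5.01103431e+00, 1.00319448e+01, 9.50972937e+01,
       8.67415144e-04, 8.99993680e+01]), 'qd': array([-0.04640209,  0.0957096 ,  0.05118241,  0.01495417,  0.04327444,
       -0.08138144]), 'joint_efforts': array([-3.22016807e-03, -5.20396650e+01,  4.64799249e+01,  1.63548131e-02,
       -1.76177346e-04,  1.47358247e-05]), 'ee_pos': array([0.15130848, 0.52857119, 0.25256119]), 'tcp_rot': array([-1.79923617e+02, -8.68256877e-04,  1.64025948e+02]), 'wrist_force': array([-0.83793323, -0.64570585,  0.24723711]), 'torque': array([ 0.05177649, -0.05246147,  0.02966733]), 'opening': 0.0853336365388688}
399.49894245295286 399.49894245295286 256.28635297571856 181.52496930618477 [[ 0.331  0.531 -0.78   1.431]
 [ 0.943 -0.205  0.26  -0.364]
 [-0.022 -0.822 -0.568  0.741]
 [ 0.     0.     0.     1.   ]]
449.25723603693217 449.25723603693217 252.8516352217526 196.55406709227827 [[-0.027 -0.985  0.171  0.246]
 [-1.     0.028  0.006 -0.037]
 [-0.011 -0.171 -0.985  1.462]
 [ 0.     0.     0.     1.   ]]
```

View pics/top0.png

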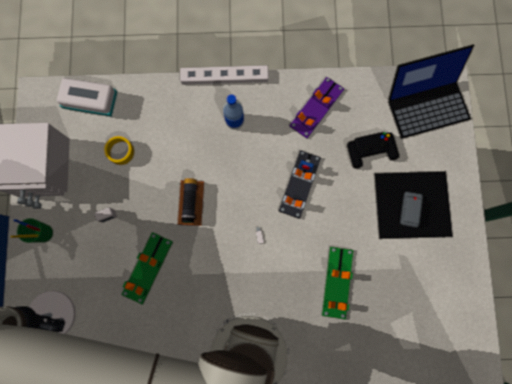

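View pics/scene0.png

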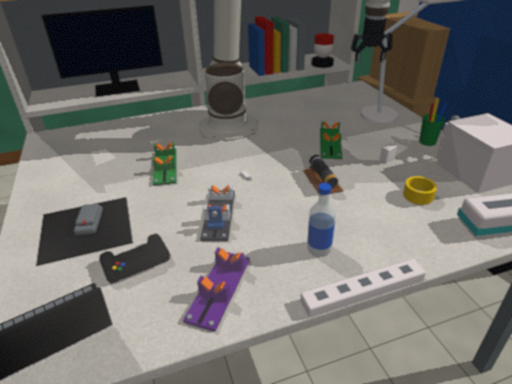

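The top view shows the rest with the barrel near (190,203) and the steel V-block near (300,183), with the blue stop towards the top at about (308,165). The other V-blocks are green or purple look-alikes. Next I'll zoom in and measure.

```bash
python3 - <<'E'
from h import *
t=np.load('pics/top0.npz'); p,d=t['p'][:,:,::-1],t['d']
a=cv2.resize(p[170:235,165:215],None,fx=8,fy=8,interpolation=2); b=cv2.resize(p[145:220,272:327],None,fx=7,fy=7,interpolation=2)
H=max(a.shape[0],b.shape[0]); o=np.zeros((H,a.shape[1]+b.shape[1],3),np.uint8); o[:a.shape[0],:a.shape[1]]=a;o[:b.shape[0],a.shape[1]:]=b
cv2.imwrite('pics/z1.png',o)
s=np.load('pics/scene0.npz');q=s['p'][:,:,::-1]
a=cv2.resize(q[145:200,295:350],None,fx=7,fy=7,interpolation=2); b=cv2.resize(q[178:245,192:245],None,fx=7,fy=7,interpolation=2)
H=max(a.shape[0],b.shape[0]); o=np.zeros((H,a.shape[1]+b.shape[1],3),np.uint8); o[:a.shape[0],:a.shape[1]]=a;o[:b.shape[0],a.shape[1]:]=b
cv2.imwrite('pics/z2.png',o)
E
```

```text
(no output)
```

View pics/z1.png

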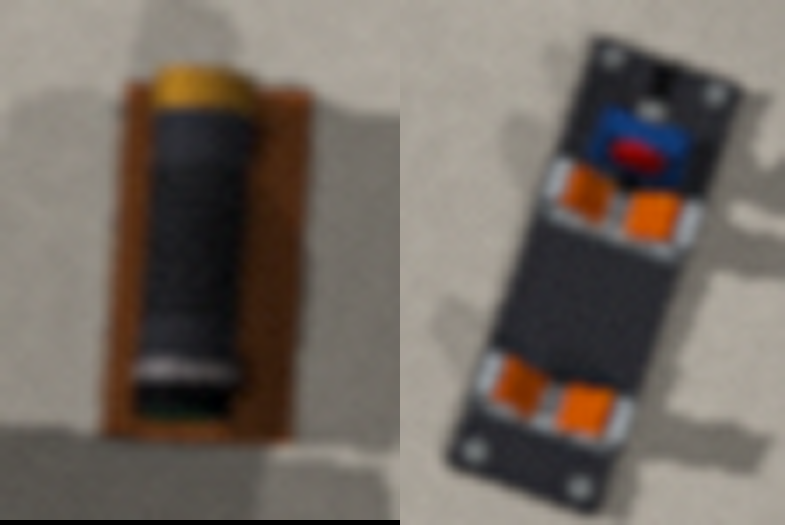

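View pics/z2.png

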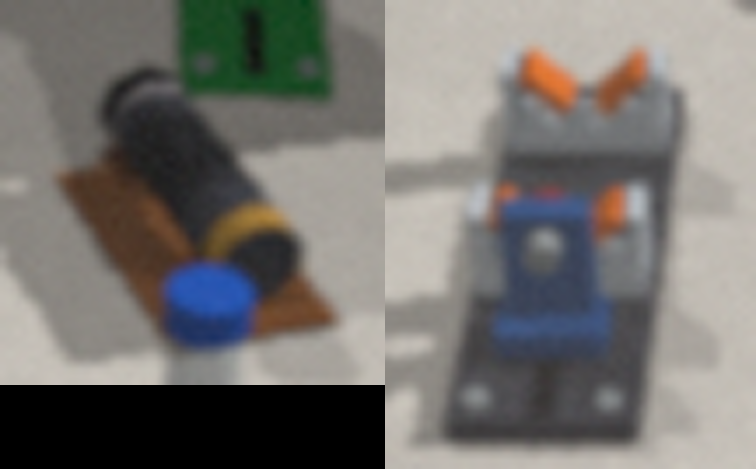

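The zooms show the brass end pointing away from the robot (top of the image), and the stop is at the far end of the V. No flip is needed. Measuring now.

```bash
cat > m.py <<'E'
from h import *
def ray(n,uv,z):
    c=eyes.camera_params(n);E=np.linalg.inv(c['extrinsics']);uv=np.atleast_2d(uv).astype(float)
    r=np.c_[(uv[:,0]-c['cx'])/c['fx'],(uv[:,1]-c['cy'])/c['fy'],np.ones(len(uv))]@E[:3,:3].T
    o=E[:3,3]; return o+r*((z-o[2])/r[:,2])[:,None]
def blob(m,x0,y0,x1,y1):
    k=np.zeros_like(m);k[y0:y1,x0:x1]=m[y0:y1,x0:x1]; return k
E
python3 - <<'E'
from m import *
t=np.load('pics/top0.npz'); p,d=t['p'],t['d']; W=world('top',d)
hsv=cv2.cvtColor(p,cv2.COLOR_RGB2HSV); Hh,S,V=cv2.split(hsv)
print('desk z',np.median(W[230:250,200:240,2]))
def rect(pts,name):
    r=cv2.minAreaRect((pts[:,:2]*1000).astype(np.float32)); print(name,np.round(r[0],1),np.round(r[1],1),round(r[2],1))
# rest base
m=((Hh<15)&(S>120)&(V>40)); m=blob(m,170,170,215,235); uv=np.argwhere(m)[:,::-1]; print(len(uv)); rect(ray('top',uv,0.006),'rest')
# brass & white
for nm,mm,z in (('brass',(Hh>15)&(Hh<28)&(S>130)&(V>90),.058),):
    k=blob(mm,170,170,215,235);uv=np.argwhere(k)[:,::-1];print(nm,len(uv),uv.min(0),uv.max(0)); w=W[k]; print(w.mean(0),w.min(0),w.max(0))
# barrel by depth
k=np.zeros(d.shape,bool);k[170:235,165:215]=1
hi=k&(W[...,2]>.045); w=W[hi]; print('barrel',len(w),w.min(0),w.max(0),w.mean(0)); rect(w,'barrel')
# vblock
k=np.zeros(d.shape,bool);k[140:225,270:330]=1
w=W[k&(W[...,2]>.006)]; rect(w,'vbase all'); 
o=k&(Hh<14)&(S>170)&(V>110); n,l,st,c=cv2.connectedComponentsWithStats(o.astype(np.uint8))
for i in range(1,n):
    if st[i,4]>8: print('orange',st[i,4],c[i],W[l==i].mean(0).round(4), ray('top',c[i],.046).round(4))
r=k&((Hh>170)|(Hh<4))&(S>150)&(V>60)
print('red',r.sum(),W[r].mean(0),ray('top',np.argwhere(r)[:,::-1].mean(0),.06))
b=k&(Hh>100)&(Hh<125)&(S>130); print('blue',b.sum(),W[b].min(0),W[b].max(0))
w=W[k&(W[...,2]>.063)];print('high',len(w));rect(w,'stoptop')
dk=k&(V<75)&(S<90);uv=np.argwhere(cv2.morphologyEx(dk.astype(np.uint8),cv2.MORPH_OPEN,np.ones((2,2))))[:,::-1];rect(ray('top',uv,.012),'base')
E
```

```text
desk z -0.00028716491953473255
457
rest [485.4 176.7] [ 75.3 145.7] 86.2
brass 43 [184 178] [193 183]
[0.54761121 0.17622638 0.05809295] [0.53984704 0.16060314 0.04575136] [0.55716265 0.19168907 0.06700758]
barrel 533 [ 0.24627754 -0.03746784  0.04516519] [0.55716265 0.2009216  1.46200148] [0.478967   0.17107725 0.09334749]
barrel [379.  110.8] [383.  108.2] 32.4
vbase all [ 463.2 -171.1] [207.2 465.6] 82.4
orange 28 [298.32142857 172.28571429] [ 0.5671 -0.1776  0.0464] [[ 0.5672 -0.1776  0.046 ]]
orange 37 [307.78378378 175.24324324] [ 0.5562 -0.2074  0.048 ] [[ 0.5566 -0.2076  0.046 ]]
orange 27 [288.59259259 200.03703704] [ 0.4686 -0.1387  0.0989] [[ 0.4775 -0.1426  0.046 ]]
orange 38 [298.02631579 202.92105263] [ 0.4675 -0.1724  0.045 ] [[ 0.4673 -0.1723  0.046 ]]
red 17 [ 0.57962869 -0.1977998   0.06626962] [[ 0.5811306  -0.19852783  0.06      ]]
blue 72 [ 0.57695839 -0.23064115  0.00476466] [ 0.61768113 -0.18263511  0.0784604 ]
high 88
stoptop [ 427.6 -115.9] [ 34.  393.7] 61.7
base [ 532.9 -187.1] [ 73.5 215.8] 68.7
```

```bash
python3 - <<'E'
from m import *
px=lambda c,s,o:np.array(c)/s+o-0.5+0.5/s
A=px([[195,37],[342,92],[48,460],[200,513]],7,np.array([272,145]))
w=ray('top',A,.012); print('base corners top',w.round(4).tolist(), w.mean(0))
B=px([[215,52],[313,94],[75,450],[180,487]],7,np.array([272,145]))
w=ray('top',B,.013); print('bolts top',w.round(4).tolist(), w.mean(0))
# scene corners
C=px([[60,440],[252,440],[297,90]],7,np.array([192,178])); w=ray('scene',C,.012);print('base corners scene',w.round(4).tolist())
C=px([[91,398],[225,398]],7,np.array([192,178])); w=ray('scene',C,.013);print('bolts scene',w.round(4).tolist())
s=np.load('pics/scene0.npz');p,d=s['p'],s['d'];W=world('scene',d)
for f,n,bx in((p,'scene',(190,180,245,245)),):
    hsv=cv2.cvtColor(p,cv2.COLOR_RGB2HSV);Hh,S,V=cv2.split(hsv)
    o=blob(((Hh<14)&(S>150)&(V>100)).astype(np.uint8),*bx);N,l,st,c=cv2.connectedComponentsWithStats(o)
    for i in range(1,N):print(st[i],c[i],np.median(W[l==i],0).round(4))
    b=blob(((Hh>100)&(Hh<125)&(S>110)),*bx);w=W[b];print('blue',b.sum(),np.median(w,0))
    q=w[w[:,2]>.03]; print(q.min(0),q.max(0),np.median(q,0))
# brass in scene, rest in scene
k=blob(((Hh>14)&(Hh<28)&(S>120)&(V>80)),315,160,345,195);print('brass',k.sum(),W[k].mean(0),W[k].max(0))
# rest front corners scene
C=px([[58,178],[163,345],[337,322]],7,np.array([295,145]));print(ray('scene',C,.006).round(4).tolist())
E
```

```text
base corners top [[0.6513, -0.188, 0.012], [0.6223, -0.2564, 0.012], [0.4501, -0.1107, 0.012], [0.4234, -0.1802, 0.012]] [ 0.53679216 -0.18385671  0.012     ]
bolts top [[0.6434, -0.1971, 0.013], [0.6215, -0.2425, 0.013], [0.4543, -0.1234, 0.013], [0.4356, -0.1714, 0.013]] [ 0.53872133 -0.18360234  0.013     ]
base corners scene [[0.6357, -0.2609, 0.012], [0.6615, -0.1925, 0.012], [0.4508, -0.1115, 0.012]]
bolts scene [[0.6179, -0.2446, 0.013], [0.6363, -0.196, 0.013]]
[212 186   7   7  27] [214.85185185 189.22222222] [ 0.4721 -0.1752  0.0462]
[223 187   6   5  12] [225.83333333 188.91666667] [ 0.4831 -0.1446  0.0501]
[223 205   2   6  10] [223.5 207.5] [ 0.573  -0.1764  0.0525]
blue 68 [ 0.59960859 -0.20642067  0.02708125]
[ 0.58552455 -0.3643576   0.03023228] [ 1.43054205 -0.19304648  0.74098892] [ 0.5928254  -0.20491258  0.07460675]
brass 38 [0.57114251 0.14986469 0.07406934] [1.43054205 0.17861024 0.74098892]
[[0.4138, 0.1408, 0.006], [0.5531, 0.1271, 0.006], [0.5652, 0.2066, 0.006]]
```

```bash
python3 - <<'E'
from m import *
t=np.load('pics/top0.npz'); p,d=t['p'],t['d']; W=world('top',d)
k=np.zeros(d.shape,bool);k[170:235,165:215]=1
b=k&(d>.5)&(W[...,2]>.036)&(W[...,2]<.075)
n,l,st,c=cv2.connectedComponentsWithStats(b.astype(np.uint8)); i=1+st[1:,4].argmax(); print(st[i],c[i]);w=W[l==i]
print(cv2.minAreaRect((w[:,:2]*1000).astype(np.float32)), np.percentile(w[:,2],[50,95]))
from scipy.optimize import least_squares
# cylinder fit: axis y=a+b*(x-.485), z0 ; radius 20mm
def f(q):
    yaw=np.arctan(q[1]); dy=(w[:,1]-q[0]-q[1]*(w[:,0]-.485))*np.cos(yaw); return np.hypot(dy,w[:,2]-q[2])-.02
r=least_squares(f,[.175,-.06,.04],loss='soft_l1',f_scale=.002);print(r.x,np.degrees(np.arctan(r.x[1])),np.abs(r.fun).mean())
s=np.load('pics/scene0.npz');W=world('scene',s['d']);k=np.zeros(d.shape,bool);k[150:190,300:342]=1
w=W[k&(s['d']>.2)&(W[...,2]>.04)&(W[...,2]<.07)&(W[...,0]>.38)&(W[...,0]<.57)];print(len(w))
r=least_squares(f,[.175,-.06,.04],loss='soft_l1',f_scale=.002);print(r.x,np.degrees(np.arctan(r.x[1])),np.abs(r.fun).mean(),np.percentile(w[:,0],[1,99]))
# brown edges in top by zoom
A=np.array([[130,83],[312,93],[103,437],[296,440]])/8+np.array([165,170])-.44
print(ray('top',A,.006).round(4).tolist())
E
```

```text
[181 178  16  45 561] [188.4402852  200.21033868]
((486.17938232421875, 178.080322265625), (40.73361587524414, 141.18995666503906), 85.83049774169922) [0.05650866 0.06300912]
[ 0.17849242 -0.06931719  0.04030645] -3.9652394651032004 0.0020866590149017346
373
[ 0.17605302 -0.07195275  0.03974827] -4.115496179363015 0.0018699170505556933 [0.41882765 0.55878693]
[[0.5616, 0.2087, 0.006], [0.5552, 0.1332, 0.006], [0.4145, 0.2196, 0.006], [0.4111, 0.1409, 0.006]]
```

Two-view results:
- Barrel axis passes through about (0.487, 0.1775) at yaw −4.0°. Its height is 40 mm and its length 141 mm, as they should be.
- V origin is about (0.517, −0.176) at yaw −21.1°, with supports 96 mm apart as given.
- The stop face is about 68 mm along the V.

Moving above the barrel.

{"fn": "drive_tool", "kwargs": {"plan": [[1,[0.034,-0.035,0],1.2],[1,[0.034,-0.035,0],1.2],[1,[0.034,-0.035,0],1.2],[1,[0.034,-0.035,-0.01],1.2],[1,[0.034,-0.035,-0.01],1.2],[1,[0.034,-0.035,-0.01],1.2],[1,[0.034,-0.035,-0.02],1.2],[1,[0.034,-0.035,-0.02],1.2],[1,[0.034,-0.035,-0.02],1.2],[1,[0.03,-0.036,-0.02],1.2]]}}

```text
time: 1.35
ee_pos: [0.4882, 0.1763, 0.1423]
tcp_rot: [-180.0, -0.0, 176.1]
wrist_force: [0.0, 1.2, -0.8]
opening: 0.0856
```

{"fn": "drive_tool", "kwargs": {"plan": [[1,[-0.001,0.001,-0.025],0],[1,[0,0,-0.025],0],[1,[0,0,-0.02],0],[1,[0,0,-0.02],0],[1,[0,0,-0.009],0],[1,[0,0,0],0],[1,[0,0,0],0]]}}

```text
time: 2.22
ee_pos: [0.4867, 0.179, 0.0451]
tcp_rot: [180.0, 0.1, 176.0]
wrist_force: [-0.2, 0.0, -0.5]
opening: 0.0856
```

```bash
python3 - <<'E'
from m import *
for n,b in(('top',(150,150,240,240)),('scene',(270,110,380,200))):
    p,d=snap(n,n+'1');cv2.imwrite('pics/g_'+n+'.png',cv2.resize(p[b[1]:b[3],b[0]:b[2],::-1],None,fx=6,fy=6,interpolation=2))
E
```

```text
(no output)
```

View pics/g_scene.png

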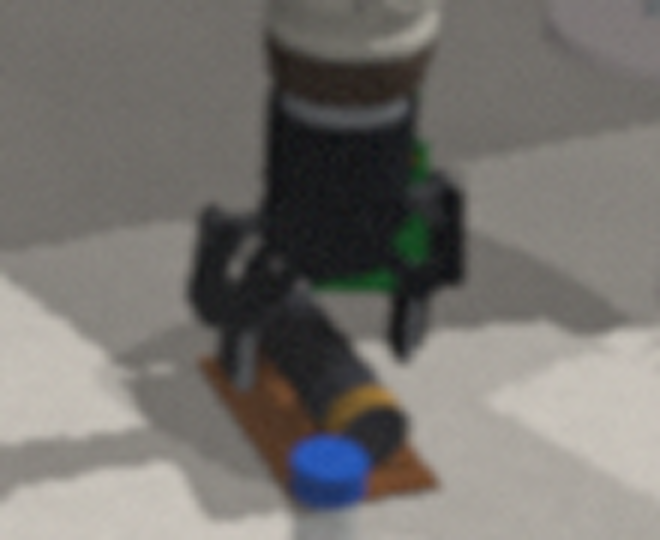

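The fingers straddle the barrel, with the open pads well clear at about (240,360) and (405,330). Closing gently.

{"fn": "drive_tool", "kwargs": {"plan": [[0.6,[0,0,-0.002],0],[0.5,[0,0,0],0],[0.4,[0,0,0],0],[0.35,[0,0,0],0],[0.35,[0,0,0],0],[0.3,[0,0,0],0],[0.3,[0,0,0],0]], "grip_force": 35}}

```text
time: 3.2
ee_pos: [0.4863, 0.1784, 0.0425]
tcp_rot: [-180.0, 0.0, 176.0]
wrist_force: [-2.1, -3.7, 4.7]
opening: 0.0392
```

{"fn": "drive_tool", "kwargs": {"plan": [[0.2,[0,0,0.005],0],[0.2,[0,0,0.01],0],[0.2,[0,0,0.02],0],[0.2,[0,0,0.025],0],[0.2,[0,0,0.025],0],[0.2,[0,0,0.02],0],[0.2,[0,0,0],0],[0.2,[0,0,0],0]]}}

```text
time: 4.2
ee_pos: [0.4861, 0.1788, 0.1465]
tcp_rot: [-180.0, -0.1, 176.0]
wrist_force: [-0.1, 0.1, -3.8]
opening: 0.0389
```

```bash
python3 - <<'E'
from m import *
o=monitor.get_obs();print(o['ee_pos'],o['tcp_rot'],o['wrist_force'],o['torque'])
for n,b in(('scene',(270,110,380,200)),):
    p,d=snap(n,n+'2');cv2.imwrite('pics/g2_'+n+'.png',cv2.resize(p[b[1]:b[3],b[0]:b[2],::-1],None,fx=6,fy=6,interpolation=2))
E
```

```text
[0.48607528 0.17877232 0.14650016] [-1.79988602e+02 -5.03619318e-02  1.76034110e+02] [-0.13138395  0.05887934 -3.77804383] [0.02063441 0.03122137 0.02106061]
```

View pics/g2_scene.png

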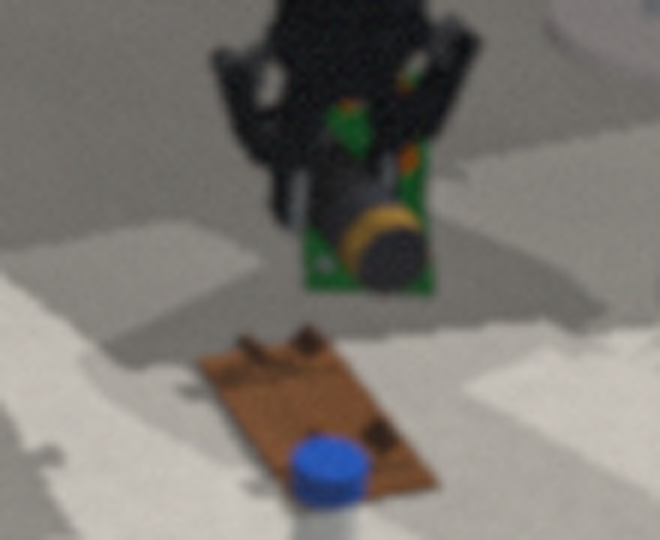

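Barrel held, with a load of 3.8 N (about 0.39 kg). Carrying it to above the V, about 12 mm short of the stop.

{"fn": "drive_tool", "kwargs": {"plan": [[0.2,[0.002,-0.03,0],-1.7],[0.2,[0.002,-0.04,0],-1.7],[0.2,[0.002,-0.04,0],-1.7],[0.2,[0.002,-0.04,0],-1.7],[0.2,[0.002,-0.04,0],-1.7],[0.2,[0.002,-0.04,0],-1.7],[0.2,[0.002,-0.04,0],-1.7],[0.2,[0.002,-0.04,0],-1.7],[0.2,[0.002,-0.03,0],-1.7],[0.2,[0,-0.0095,0],-1.8]]}}

```text
time: 5.5
ee_pos: [0.5039, -0.172, 0.1461]
tcp_rot: [-180.0, -0.1, 158.7]
wrist_force: [-0.6, 0.8, -3.8]
opening: 0.0389
```

{"fn": "drive_tool", "kwargs": {"plan": [[0.2,[0,0,-0.02],0],[0.2,[0,0,-0.01],0],[0.2,[0,0,0],0]]}}

```text
time: 5.88
ee_pos: [0.5038, -0.17, 0.1163]
tcp_rot: [180.0, -0.1, 159.0]
wrist_force: [0.2, -0.0, -2.5]
opening: 0.039
```

```bash
python3 - <<'E'
from m import *
from scipy.optimize import least_squares
o=monitor.get_obs();print(o['ee_pos'],o['tcp_rot'],o['wrist_force'],o['torque'])
for n,b in(('scene',(160,150,270,250)),('top',(250,130,340,230))):
    p,d=snap(n,n+'3');cv2.imwrite('pics/g3_'+n+'.png',cv2.resize(p[b[1]:b[3],b[0]:b[2],::-1],None,fx=6,fy=6,interpolation=2))
    W=world(n,d); T=o['ee_pos']; yaw=np.radians(-21.1); R=np.array([[np.cos(yaw),np.sin(yaw)],[-np.sin(yaw),np.cos(yaw)]])
    L=(W[...,:2]-[.517,-.1758])@R.T
    V=cv2.cvtColor(p,cv2.COLOR_RGB2HSV)
    br=(V[...,0]>14)&(V[...,0]<28)&(V[...,1]>110)&(V[...,2]>60)&(abs(L[...,0]-.05)<.04)&(abs(L[...,1])<.04)
    print(n,'brass',br.sum(),L[br].mean(0),W[br][:,2].mean() if br.any() else 0, L[br].max(0) if br.any() else 0)
    m=(d>.2)&(abs(L[...,0])<.1)&(abs(L[...,1])<.022)&(W[...,2]>.09)&(W[...,2]<.14)&((L[...,0]>.01)|(L[...,0]<-.05))
    x,y,z=L[m][:,0],L[m][:,1],W[m][:,2]
    f=lambda q:np.hypot(y-q[0]-q[1]*x,z-q[2]-q[3]*x)-.02
    r=least_squares(f,[0,0,.112,0],loss='soft_l1',f_scale=.002);print(m.sum(),r.x,np.degrees(r.x[[1,3]]),x.min(),x.max(),abs(r.fun).mean())
E
```

```text
[ 0.50380463 -0.16999274  0.11627567] [ 1.79998004e+02 -1.17636074e-01  1.58962742e+02] [ 0.1994025  -0.02445826 -2.49091185] [ 0.01168828 -0.0142673   0.06704155]
scene brass 44 [0.05037919 0.00232936] 0.1317041120112237 [0.05880902 0.01553139]
304 [-0.00177011  0.01220517  0.11398168  0.00852014] [0.69930467 0.48816821] -0.0699935831858672 0.06075581597063224 0.0034514447367746145
top brass 0 [nan nan] 0 0<stdin>:10: RuntimeWarning: Mean of empty slice.
  ret = um.true_divide(
Traceback (most recent call last):
ValueError: zero-size array to reduction operation minimum which has no identity
```

View pics/g3_scene.png

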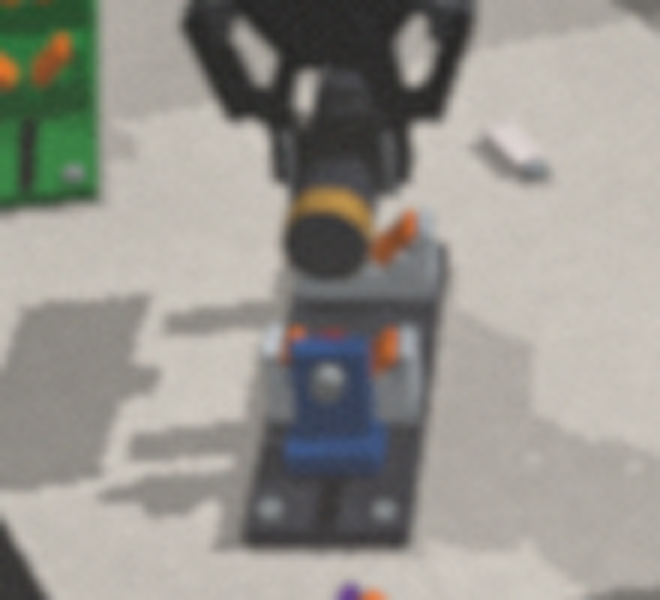

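View pics/g3_top.png

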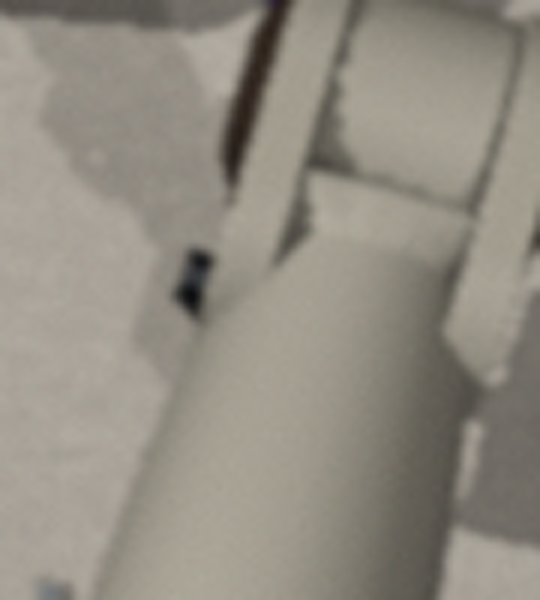

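In the scene view the barrel hangs over the V, with its brass face at (325,245) in the crop pointing at the blue stop at (330,390). It sits within about 2 mm laterally and 1° of the V axis. The arm blocks the top view. Lowering now, with force checks near contact.

{"fn": "drive_tool", "kwargs": {"plan": [[0.2,[0,0,-0.015],0],[0.2,[0,0,-0.015],0],[0.2,[0,0,-0.01],0],[0.2,[0,0,-0.006],0],[0.2,[0,0,-0.002],0],[0.2,[0,0,0],0]]}}

```text
time: 6.72
ee_pos: [0.5045, -0.1708, 0.0695]
tcp_rot: [180.0, 0.0, 158.9]
wrist_force: [0.5, -0.2, -3.5]
opening: 0.0389
```

{"fn": "drive_tool", "kwargs": {"plan": [[0.2,[0,0,-0.001],0],[0.2,[0,0,-0.001],0],[0.2,[0,0,0],0]]}}

```text
time: 7.1
ee_pos: [0.5044, -0.1707, 0.0673]
tcp_rot: [180.0, 0.0, 158.9]
wrist_force: [-0.2, 1.2, -3.8]
opening: 0.0393
```

{"fn": "drive_tool", "kwargs": {"plan": [[0.2,[0,0,-0.001],0],[0.2,[0,0,0],0]]}}

```text
time: 7.35
ee_pos: [0.5043, -0.1707, 0.0662]
tcp_rot: [-180.0, -0.0, 158.9]
wrist_force: [-0.2, 0.1, -3.5]
opening: 0.0394
```

{"fn": "drive_tool", "kwargs": {"plan": [[0.2,[0,0,-0.001],0],[0.2,[0,0,0],0]]}}

```text
time: 7.6
ee_pos: [0.5043, -0.1707, 0.0652]
tcp_rot: [-180.0, -0.0, 158.9]
wrist_force: [-0.4, 0.5, -2.9]
opening: 0.0391
```

{"fn": "drive_tool", "kwargs": {"plan": [[0.2,[0,0,-0.001],0],[0.2,[0,0,0],0]]}}

```text
time: 7.85
ee_pos: [0.5043, -0.1707, 0.0642]
tcp_rot: [-180.0, -0.0, 158.9]
wrist_force: [-0.8, 0.1, -3.5]
opening: 0.0388
```

{"fn": "drive_tool", "kwargs": {"plan": [[0.2,[0,0,-0.001],0],[0.2,[0,0,0],0]]}}

```text
time: 8.1
ee_pos: [0.5047, -0.1705, 0.0635]
tcp_rot: [180.0, 0.0, 158.9]
wrist_force: [1.2, 2.7, -0.1]
opening: 0.0389
```

First contact: an upward force together with a sideways push towards +y, so the −y flank touched first. Shifting about 1 mm that way and continuing.

{"fn": "drive_tool", "kwargs": {"plan": [[0.2,[0.0003,0.0007,-0.0005],0],[0.2,[0,0,0],0]]}}

```text
time: 8.35
ee_pos: [0.5049, -0.17, 0.0629]
tcp_rot: [180.0, 0.0, 158.9]
wrist_force: [1.9, 3.1, 0.0]
opening: 0.039
```

{"fn": "drive_tool", "kwargs": {"plan": [[0.2,[0,0,-0.0005],0],[0.2,[0,0,0],0]]}}

```text
time: 8.6
ee_pos: [0.505, -0.1699, 0.0627]
tcp_rot: [180.0, 0.0, 158.9]
wrist_force: [2.0, 4.9, 4.9]
opening: 0.0388
```

```bash
python3 - <<'E'
from m import *
o=monitor.get_obs();print(o['ee_pos'],o['tcp_rot'],o['wrist_force'],o['torque'])
E
```

```text
[ 0.50499172 -0.16985883  0.06272345] [1.79963191e+02 4.35136273e-02 1.58937044e+02] [2.01488292 4.9454459  4.9298855 ] [ 0.96546931 -0.14603013 -0.10152331]
```

{"fn": "drive_tool", "kwargs": {"plan": [[0.2,[0.0003,0.0007,0],0],[0.2,[0,0,0],0]]}}

```text
time: 8.85
ee_pos: [0.505, -0.1696, 0.0626]
tcp_rot: [-180.0, 0.0, 158.9]
wrist_force: [0.4, 0.8, 5.0]
opening: 0.0386
```

{"fn": "drive_tool", "kwargs": {"plan": [[0.2,[0.0001,0.0003,0],0],[0.2,[0,0,0],0]]}}

```text
time: 9.1
ee_pos: [0.505, -0.1695, 0.0625]
tcp_rot: [-179.9, 0.0, 158.9]
wrist_force: [0.3, -0.7, 4.5]
opening: 0.0389
```

Centred in the V: lateral force near zero and 4.5 N downwards. Now sliding along the V towards the stop.

{"fn": "drive_tool", "kwargs": {"plan": [[0.2,[0.0014,-0.0005,0],0],[0.2,[0.0014,-0.0005,0],0],[0.2,[0.0014,-0.0006,0],0],[0.2,[0.0014,-0.0005,0],0],[0.2,[0,0,0],0]]}}

```text
time: 9.72
ee_pos: [0.5103, -0.1716, 0.0625]
tcp_rot: [-179.9, -0.0, 158.9]
wrist_force: [-2.4, -0.5, 7.1]
opening: 0.0387
```

```bash
cat > st.py <<'E'
from m import *
o=monitor.get_obs();a=np.radians(-21.1);u=np.array([np.cos(a),np.sin(a)]);n=np.array([-np.sin(a),np.cos(a)])
f=o['wrist_force'];e=o['ee_pos'][:2]-[.517,-.1758]
print(o['time'],'along %.4f lat %.4f'%(e@u,e@n),'Fu %.1f Fn %.1f Fz %.1f'%(f[:2]@u,f[:2]@n,f[2]),o['ee_pos'][2],o['tcp_rot'],'T',o['torque'][:2]@u,o['torque'][:2]@n,o['torque'][2])
E
python3 st.py
```

```text
9.725 along -0.0078 lat 0.0015 Fu -2.1 Fn -1.4 Fz 7.1 0.06252120077595534 [-1.79938243e+02 -2.26460817e-02  1.58888176e+02] T -0.17331040256990635 0.515055393895431 -0.2528785976294167
```

{"fn": "drive_tool", "kwargs": {"plan": [[0.2,[0.0009,-0.0003,0],0],[0.2,[0.0009,-0.0003,0],0],[0.2,[0,0,0],0]]}}

```text
time: 10.1
ee_pos: [0.5119, -0.1722, 0.0625]
tcp_rot: [-179.9, -0.0, 158.9]
wrist_force: [-4.0, -0.0, 7.5]
opening: 0.0387
```

{"fn": "drive_tool", "kwargs": {"plan": [[0.2,[0.0009,-0.0004,0],0],[0.2,[0.0009,-0.0003,0],0],[0.2,[0,0,0],0]]}}

```text
time: 10.48
ee_pos: [0.512, -0.1722, 0.0624]
tcp_rot: [-179.9, -0.3, 158.9]
wrist_force: [-14.0, 3.4, 14.1]
opening: 0.0391
```

```bash
python3 st.py
```

```text
10.475 along -0.0060 lat 0.0015 Fu -14.3 Fn -1.9 Fz 14.1 0.06244765435973171 [-179.92861155   -0.25779694  158.88921195] T -0.32829079026314556 2.7432667512466367 -0.255527056577986
```

Firm rise: the axial force went to −14 N and motion stopped, with the tool at −6 mm in V coordinates. That matches the stop. Easing the axial push to a moderate value and checking by eye.

{"fn": "drive_tool", "kwargs": {"plan": [[0.2,[-0.0006,0.0002,0],0],[0.2,[0,0,0],0],[0.2,[0,0,0],0]]}}

```text
time: 10.85
ee_pos: [0.512, -0.1722, 0.0625]
tcp_rot: [-179.9, -0.2, 158.9]
wrist_force: [-10.5, 2.6, 11.0]
opening: 0.0389
```

```bash
python3 st.py; python3 - <<'E'
from m import *
for n,b in(('scene',(180,165,260,240)),):
    p,d=snap(n,n+'4');cv2.imwrite('pics/g4_'+n+'.png',cv2.resize(p[b[1]:b[3],b[0]:b[2],::-1],None,fx=8,fy=8,interpolation=2))
E
python3 st.py
```

```text
10.85 along -0.0060 lat 0.0015 Fu -10.8 Fn -1.3 Fz 11.0 0.06249594680297786 [-1.79931916e+02 -1.76202151e-01  1.58890005e+02] T -0.2923727961936263 2.07419916826904 -0.2423395344750702
10.9 along -0.0060 lat 0.0015 Fu -10.7 Fn -0.5 Fz 12.5 0.06243474984507369 [-179.92964002   -0.18371812  158.88933975] T -0.3097851285327973 1.9862753737950687 -0.28759462736344044
```

View pics/g4_scene.png

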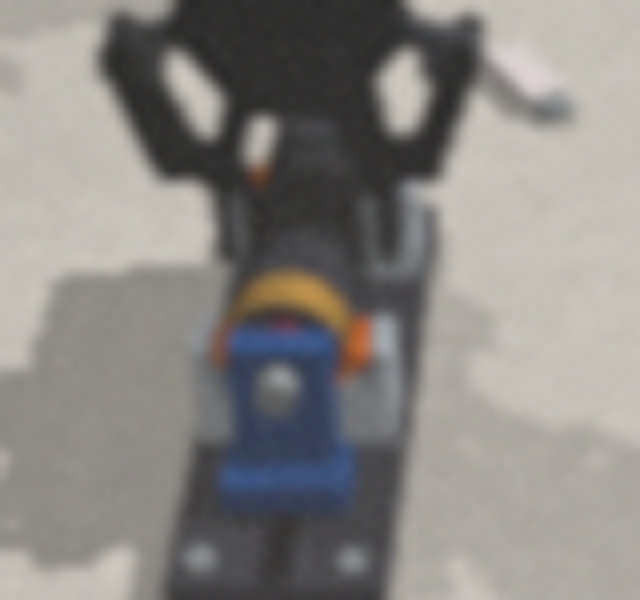

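The brass end sits up against the red button, seen just above the blue stop at about (285,325) in the crop, and the barrel lies between both orange flanks. Tuning the press to about 15 N.

{"fn": "drive_tool", "kwargs": {"plan": [[0.2,[0,-0.0001,-0.0003],0],[0.2,[0,0,0],0],[0.2,[0,0,0],0]]}}

```text
time: 11.28
ee_pos: [0.5119, -0.1722, 0.0624]
tcp_rot: [-179.9, -0.2, 158.9]
wrist_force: [-12.3, 3.6, 14.9]
opening: 0.0391
```

```bash
python3 st.py
```

```text
11.275 along -0.0060 lat 0.0015 Fu -12.8 Fn -1.1 Fz 14.9 0.06244262646500645 [-1.79943771e+02 -1.74963777e-01  1.58892966e+02] T -0.20981036952815207 2.2683443307880533 -0.2812731187388608
```

{"fn": "drive_tool", "kwargs": {"plan": [[0.2,[0,0,0],0],[0.2,[0,0,0],0]]}}

```text
time: 11.52
ee_pos: [0.5119, -0.1722, 0.0624]
tcp_rot: [-179.9, -0.2, 158.9]
wrist_force: [-11.7, 3.4, 14.3]
opening: 0.0386
```

{"fn": "drive_tool", "kwargs": {"plan": [[0.2,[0,0,0],0]]}}

```text
time: 11.65
ee_pos: [0.5119, -0.1722, 0.0624]
tcp_rot: [-179.9, -0.2, 158.9]
wrist_force: [-10.9, 4.3, 13.9]
opening: 0.039
```

{"fn": "drive_tool", "kwargs": {"plan": [[0.2,[0,0,-0.0001],-0.3],[0.2,[0,0,0],0],[0.2,[0,0,0],0],[0.2,[0,0,0],0]]}}

```text
time: 12.15
ee_pos: [0.512, -0.1722, 0.0624]
tcp_rot: [-179.9, -0.2, 158.6]
wrist_force: [-11.8, 3.4, 15.1]
opening: 0.0392
```

```bash
for i in 1 2 3; do python3 st.py; python3 -c "
from m import *
snap('scene','end$i')"; done; python3 -c "
from m import *
p=cv2.imread('pics/end3.png');cv2.imwrite('pics/end_z.png',cv2.resize(p,None,fx=1.5,fy=1.5))"
```

```text
12.15 along -0.0060 lat 0.0015 Fu -12.2 Fn -1.0 Fz 15.1 0.06242610697005774 [-1.79940124e+02 -1.71724894e-01  1.58625881e+02] T -0.2263322465810808 2.3609515827324064 0.11340996316261229
12.2 along -0.0060 lat 0.0015 Fu -12.8 Fn -0.4 Fz 13.9 0.062420787384565295 [-1.79940111e+02 -1.70360205e-01  1.58626583e+02] T -0.21334199015342953 2.3786600073252204 0.06683351251870963
12.25 along -0.0060 lat 0.0015 Fu -11.8 Fn -0.8 Fz 14.6 0.06242136050780149 [-1.79938363e+02 -1.71742969e-01  1.58622812e+02] T -0.19893903052601825 2.343104331132522 0.10606615727821353
```

View pics/end_z.png

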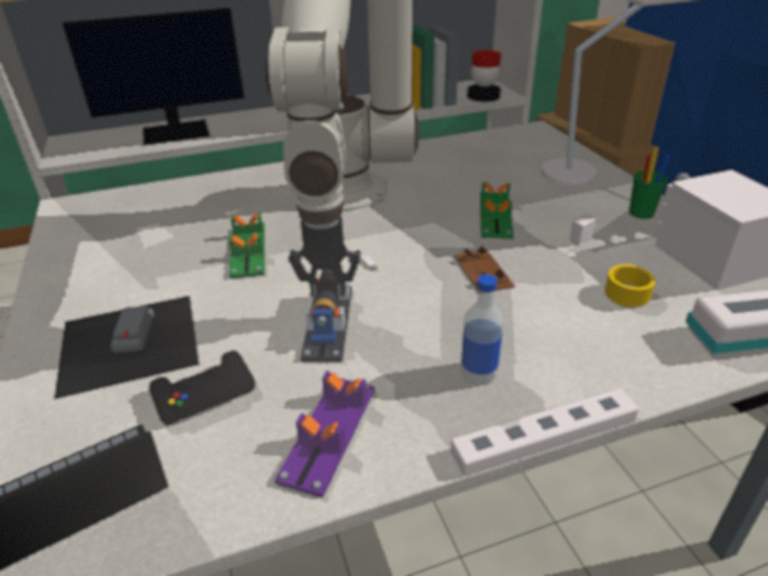

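The final view shows the barrel in the V at the stop, near (325,305), still held by the gripper. The bottle, tape, mouse, gamepad, memory stick and clock are where they were. Forces are steady, so I'm handing in.

```bash
python3 -c "
from workcell import job
print(job.job_done())"; python3 st.py
```

```text
the job is handed in; nothing more can be done
None
the job is handed in; nothing more can be done
```

The barrel is lying in the V with its brass end against the red stop, pressed down with about 15 N and still held by the gripper. I handed the job in at about 12.3 s of the 56 s allowed; no verdict is reported.

**What I did**
- I took the barrel from its rest with a 35 N grip. It weighed about 3.8 N.
- I lowered it into the V about 8 mm short of where it met the stop. The −y flank touched first, so I shifted it about 2 mm sideways until it sat on both flanks.
- I slid it along the V until the axial force jumped from about 4 N to 14 N and it stopped moving, then eased that push slightly without losing contact.

**Last checks before handing in**
- **Press down:** 13.9 to 15.1 N, steady.
- **Push against the stop:** about 12 N.
- **Sideways force:** 1 N or less, with about 0.1 N m of twist left after a 0.3° yaw correction.
- **Seating height:** the barrel's axis came out at about 60 mm, as it should for a seated barrel.
- **Other objects:** the last scene picture shows them where they were.

**Limits and disagreements**
- **Top view:** the arm blocked it, so the seating was checked only by forces and the scene camera.
- **Stop position:** contact came about 2 to 4 mm earlier than the camera estimate of the stop face (68 mm from the V-block's origin). That fits the unknown grip offset along the barrel and the camera error.
- **After hand-in:** I could not read the forces again once the job was in.

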